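Unlock the sampling-kit drawer

TASK

Take the key with the side tooth from the plywood stand, feel it into the keyhole on top of the white cabinet and press it fully home, then turn it clockwise until the hidden bolt draws back and the drawer springs open. Leave the key turned in the lock, handle it gently (never put more than 40 N on key and lock), and leave the other things alone.

Things in the scene. Friction and masses are not known exactly. Their poses are not given: they have to be found in the camera images.
- key: Steel lock key, about 120 g, standing upright, tooth down, in a slot of the stand; z up. Origin: centre of the underside of its collar, a disc 32 mm across, 5 mm thick, above the origin. Above it (z 9 to 43 mm) a flat upright bow, 44 mm along x, 10 mm thick along y: grip it across y. Below the origin a round stem 10 mm across, 30 mm long, with a tapered end.
- key_tooth (a point): Outer end of the key's one flat tooth, 22 mm along the key's +x from its axis and 14.5 mm below the key's origin; axes as the key's. The tooth is 4 mm thick along y and spans key z -10 to -19 mm; the stem's last 11 mm below it are a plain pilot. Turning the key while the tooth is part way in the slot wedges it: side forces then exceed what the wrist feels.
- spare: The other steel key: same collar and stem length, but stem 14 mm across without tooth and a round handle 28 mm across, 34 mm tall. Does not fit; leave it alone.
- stand: Fixed plywood key stand, 90 (x) by 170 (y) mm, top 60 mm above the table; origin under its centre. Two slots, 20 mm wide, centred at y = +60 and -60 mm, open to +x; in each a key hangs by its collar on the slot's edges, tooth roughly along +x (within 0.2 rad), below the 8 mm board; it lifts straight up. Which key is where varies.
- cabinet: Fixed white steel cabinet, 240 (x) by 260 (y) by 120 (z) mm, origin under its centre; its drawer front faces -x (towards the robot). On top, a grey lock box 74 mm square, 32 mm high, centred 40 mm to -x of the cabinet's centre, carrying a square steel key plate 54 mm wide and 8 mm thick, top at 160 mm.
- keyhole (a point): Centre of the keyhole at the key plate's top face; axes as the cabinet's. The hole: 12 mm square for the stem, with a slot 5 mm wide reaching 23.5 mm from the centre, for the tooth, roughly along this frame's +x. Home: the collar rests on the plate (key origin at this point, within 2 mm); only then is the tooth clear below the plate and free to turn.
- plate_edge (a point): Middle of the lock box's top edge, 37 mm to -x of the keyhole, 8 mm below it; axes as the cabinet's. The plate on the box is fitted crooked: it and its slot are turned up to 0.5 rad either way about z from the cabinet's axes; not measured, found by feel or sight. More than about 0.05 rad off the slot, the key stops with its tooth on the plate, 19 mm short of home. The plate does not give.
- core (a joint): Angle of the core under the plate, turned by the key's tooth, rad: 0 = locked (tooth along the slot), grows clockwise seen from above to a hard stop at 1.0. Stiff (about 0.08 N m), about 0.1 rad of play between tooth and core; stays where left. It draws the bolt, which frees the drawer at about 0.7. Once turned, the tooth is caught under the plate.
- drawer (a joint): Opening of the grey-fronted sprung drawer in the cabinet, m: 0 = shut; on unlocking it springs about 55 mm out to the cabinet's -x. It cannot be pulled while bolted.
- spray: White spray bottle, 68 mm across, 200 mm tall, origin under its centre. Bystander.
- cup: Yellow plastic cup, 100 mm across, 95 mm tall, origin under its centre. Bystander.
- tube_rack: Orange tube rack, 100 by 160 by 50 mm, origin under its centre. Bystander.
Things that resemble listed ones, but are neither listed nor needed, are in the scene too. What is shaped like the key but blue is not meant.

How it is judged:
By the outcome, as a careful person would: the job done as asked, in the order asked, and still so for the second after the job is handed in, with the robot touching nothing.
It also fails if it takes over 72 s, if anything falls off the work surface, if the arm or the gripper's body presses on something with over 40 N, if the wrist force passes 120 N, or if a joint passes its speed limit or range.

ROBOT

A 7-joint arm with a two-finger parallel gripper is mounted at the origin on the work surface. World frame = base frame: x ahead of the robot, y to its left, z up, the work surface at z = 0. Lengths are in m, angles in rad, forces in N, time in s.
With the tool pointing down it reaches from about 0.425 to 0.875 m from the base axis. Payload 9.9 kg.
Tool frame: the origin (TCP) lies midway between the tips of the shut fingers; the grasp point (between the pads) lies r.grip_point_offset behind it (r.grip_point_offset is the distance from the TCP to the grasp point, in m); z points along the fingers, y is the direction in which the jaws open and shut (so a half turn about z gives the same grasp; the last joint's range is limited). The gripper opens to 85 mm and grips with 20 to 120 N. Pads are 22 mm wide; open, the fingers measure 114 mm over their backs; the gripper's body (76 mm by 85 mm) begins 54 mm behind the grasp point. The pads swing forward as they close: fully open they stand 13 mm farther back than shut.
Start: joints at [-1.325, 0.576, 0.025, 1.437, -0.015, 1.129, -0.057], TCP at [0.219, 0.639, 0.231] pointing down, gripper open.
Joint ranges: [-2.76, 2.76], [-0.34, 2.15], [-1.52, 1.57], [0.19, 2.46], [-1.09, 4.23], [0.17, 1.99], [-2.82, 2.82]. Speed limits (rad/s): [2.22, 2.22, 3.01, 3.01, 3.14, 3.14, 3.14].

INTERFACE

Orientations are given as a unit quaternion [x, y, z, w].
In Python, from rig import monitor, vision, job, r gives the robot as it stands. The module is installed in compiled form; this text tells all that it offers.
- The arm moves only by the tool move_arm, never from a script. Its arguments are lists of equal length, an entry for each row: "hand": the gripper's target within -1 to 1 (shut at 1, half-way at 0, fully open at -1); "delta_pos": the shift along the world's x, y, z in m, a list of three; "rot": the turn, a rotation vector about the world's x, y, z in degrees, a list of three. A call has 1 to 8 rows; each row shifts and turns the commanded pose from where the row before left it; what a row does not reach is not made up. A row lasts 1/12 s, in which the tool goes at most 41.7 mm and 7.16 degrees, less where a joint would pass 70% of its speed; a pose out of reach is approached as far as the arm can. A call with a gripper value outside its range is refused whole. The fingers move at their own pace and stop on an object; the grip force is fixed at half the most. Time passes only in rows, so rows that do not move let the fingers close. It gives the time, the measured TCP pose, the force and the opening at its end, in the units of the state.
- monitor.state(): the state, without advancing time (a new reading comes with each control period).
- vision.snapshot(name): name is "side" or "top" or "wrist"; returns a dict with "frame" (384x512x3 uint8, red, green, blue), "K" (3x3 intrinsics, pixels), "dist" ([k1, k2, p1, p2, k3] as OpenCV has them; the pictures are not rectified), "R" (3x3) and "t" (3): a world point X has camera coordinates R X + t. Camera axes: x right, y down, z forward; pixel columns grow to the right and rows downward; lengths in m; the calibration is good to about 2 mm. A picture is of the moment at which its call begins. There is no depth.
- job.hand_in(): hands the job in, once; it reports no verdict.
The state is a dict: "time": time; "joint_positions": joint angles; "joint_velocities": joint speeds; "joint_efforts": joint torques, N m; "tcp_pos": TCP position; "ee_rot": TCP orientation; "wrist_force": force on the tool from outside, world axes, zero at the start; "moment": the same for the moment, N m; "opening": opening from 0.0 (shut) to 1.0 (fully open).
Only numpy, scipy, OpenCV 4.12 (cv2) and the standard library are available. Lean on these libraries where they do the work, as an engineer would, in place of code of your own. Each camera call takes 0.05 s, during which the arm holds its last target. There are 200 camera calls.

## Working session

There is one attempt and no reset: what is moved stays moved. The work goes in short steps, Python scripts to look and compute and a tool call to move; the robot and the scene stay as the last step left them, time stands still between calls to the robot, and variables do not carry over. Pictures are saved under pics/ and viewed, about 8 in all and at most 12, crops included, and the job is handed in when it is done.

Besides the shell and the picture viewer there is one more tool, called after "Call:" in YAML: its name, and indented under it one key for each argument. move_arm: Moves the arm, as the interface text tells. Its arguments: {"type":"object","properties":{"hand":{"type":"array"},"delta_pos":{"type":"array"},"rot":{"type":"array"}},"required":["hand","delta_pos","rot"]}

```bash
mkdir -p pics; cat > h.py <<'E'
import numpy as np, cv2
from rig import monitor, vision, job, r
def snap(n,f):
    s=vision.snapshot(n); cv2.imwrite(f'pics/{f}.png',cv2.cvtColor(s['frame'],cv2.COLOR_RGB2BGR))
    np.savez(f'pics/{f}.npz',**s); return s
def load(f): return dict(np.load(f'pics/{f}.npz'))
def ray(s,u,v):
    p=cv2.undistortPoints(np.array([[[u,v]]],float),s['K'],s['dist'])[0,0]
    R=np.array(s['R']);t=np.array(s['t'])
    d=R.T@np.array([p[0],p[1],1]); return -R.T@t,d
def onz(s,u,v,z):
    o,d=ray(s,u,v); return o+d*(z-o[2])/d[2]
def proj(s,X):
    return cv2.projectPoints(np.array(X,float).reshape(-1,3),cv2.Rodrigues(np.array(s['R']))[0],np.array(s['t'],float),s['K'],s['dist'])[0][:,0]
E
python3 - <<'E'
from h import *
a=snap('top','top0');b=snap('side','side0')
im=np.hstack([cv2.imread('pics/top0.png'),cv2.imread('pics/side0.png')])
cv2.imwrite('pics/both0.png',cv2.resize(im,(800,300)))
print(r.grip_point_offset,monitor.state()); print(-a['R'].T@a['t'],-b['R'].T@b['t'],a['K'],b['K'])
E
```

```text
0.0187 {'time': 0.1, 'joint_positions': array([-1.32483962,  0.57647109,  0.02481323,  1.4377968 , -0.0150038 ,
        1.12901431, -0.05650167]), 'joint_velocities': array([-0.00103666, -0.00405489,  0.00100415, -0.00311179,  0.00110851,
       -0.00096768,  0.00279689]), 'joint_efforts': array([ 5.74239690e-03, -7.67301178e+01,  2.25802481e+00, -2.86602581e+01,
        1.59827003e-02,  8.62471818e-03,  2.37354882e-06]), 'tcp_pos': array([0.21841719, 0.63826416, 0.23052223]), 'ee_rot': array([ 1.64103589e-01,  9.86442824e-01, -7.46703056e-04, -9.61065589e-05]), 'wrist_force': array([-0.25098319,  0.36220283,  0.20847948]), 'moment': array([-0.01471845,  0.00056926, -0.03972521]), 'opening': 1.001786358753861}
[0.50189565 0.07581193 1.23668713] [ 0.17500104 -0.71267644  0.93564707] [[380.14926838   0.         264.4294283 ]
 [  0.         380.14926838 196.07632212]
 [  0.           0.           1.        ]] [[450.4476921    0.         255.11921148]
 [  0.         450.4476921  191.27910761]
 [  0.           0.           1.        ]]
```

View pics/top0.png

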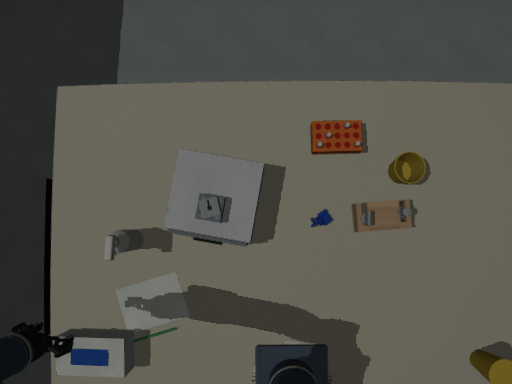

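View pics/side0.png

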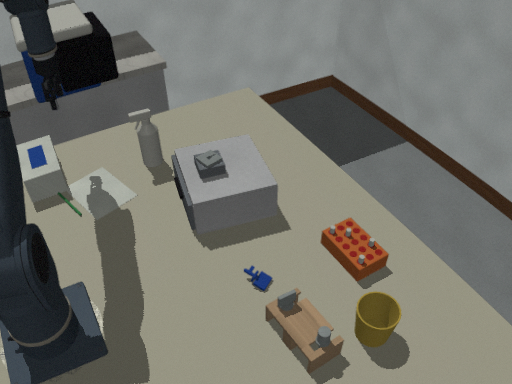

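The top view shows the stand near (383,215), with the flat-bow key at (366,214) and the round spare at (405,211). The keyhole plate is near (210,207). The side view agrees; the blue decoy lies on the table.

```bash
python3 - <<'E'
from h import *
a=load('top0');b=load('side0')
t=cv2.imread('pics/top0.png');s=cv2.imread('pics/side0.png')
f=lambda im,x,y,w,h:cv2.resize(im[y:y+h,x:x+w],(400,300),interpolation=cv2.INTER_CUBIC)
cv2.imwrite('pics/crops.png',np.vstack([np.hstack([f(t,345,190,80,60),f(t,180,180,64,48)]),np.hstack([f(s,260,280,88,66),f(s,182,135,64,48)])]))
for n,u,v,z in [('key',366,214,.1),('spare',405,211,.1),('hole',209,205,.16)]: print(n,onz(a,u,v,z))
hsv=cv2.cvtColor(t,cv2.COLOR_BGR2HSV)
print(hsv[225,385],hsv[300,300])
roi=np.zeros(t.shape[:2],np.uint8); roi[190:245,345:425]=255
m=cv2.inRange(hsv,(5,85,60),(20,255,255))&roi
c=max(cv2.findContours(m,0,2)[0],key=cv2.contourArea); R=cv2.minAreaRect(c);bx=cv2.boxPoints(R);print(R)
for p in bx: print(p,onz(a,*p,.06))
E
```

```text
key [ 0.52761453 -0.22325382  0.1       ]
spare [ 0.5352318  -0.34301878  0.1       ]
hole [0.55621177 0.23880477 0.16      ]
[ 16  94 100] [ 28  35 103]
((381.52789306640625, 215.35305786132812), (27.808208465576172, 57.40034103393555), 85.48600769042969)
[351.82245 203.75085] [ 0.56088012 -0.19007608  0.06      ]
[409.04474 199.2333 ] [ 0.57314368 -0.37202708  0.06      ]
[411.23334 226.95526] [ 0.48633539 -0.3761075   0.06      ]
[354.01105 231.47281] [ 0.47486557 -0.19489169  0.06      ]
```

View pics/crops.png

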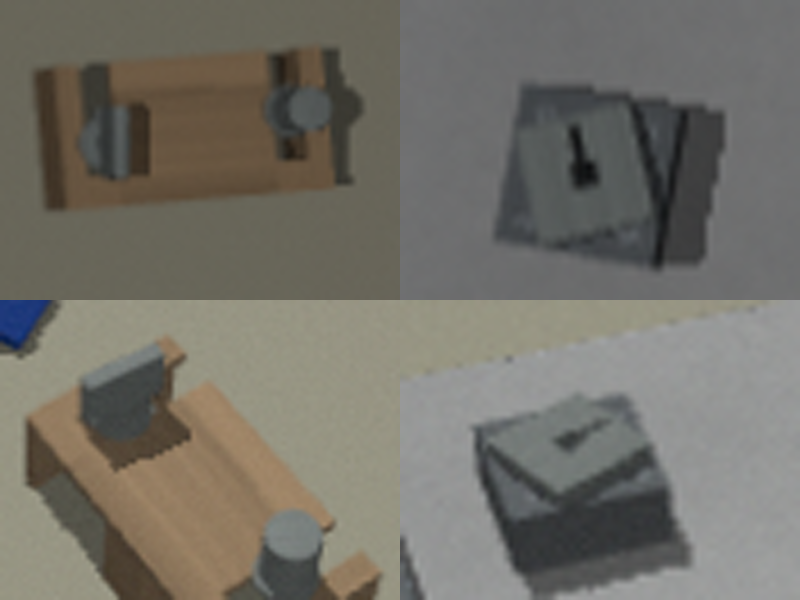

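The crops show both slots opening up in the image (world +x), and the key's bow nearly along x. The plate's slot points to about +0.2 rad. I'll go above the key, turning the jaws to match y.

Call:
move_arm:
  hand: [-1,-1,-1,-1,-1,-1,-1,-1]
  delta_pos:
    - [0.018,-0.034,0.006]
    - [0.018,-0.034,0.006]
    - [0.018,-0.034,0.006]
    - [0.018,-0.034,0.006]
    - [0.018,-0.034,0.006]
    - [0.018,-0.034,0.006]
    - [0.018,-0.034,0.006]
    - [0.018,-0.034,0.006]
  rot:
    - [0,0,1]
    - [0,0,1]
    - [0,0,1]
    - [0,0,1]
    - [0,0,1]
    - [0,0,1]
    - [0,0,1]
    - [0,0,1]

```text
time: 0.77
tcp_pos: [0.363, 0.3647, 0.2794]
ee_rot: [0.095, 0.996, -0.0, -0.0]
wrist_force: [0.5, -0.4, 0.4]
opening: 1.0
```

Call:
move_arm:
  hand: [-1,-1,-1,-1,-1,-1,-1,-1]
  delta_pos:
    - [0.018,-0.034,0.006]
    - [0.018,-0.034,0.006]
    - [0.018,-0.034,0.006]
    - [0.018,-0.034,0]
    - [0.018,-0.034,0]
    - [0.006,-0.038,0]
    - [0.006,-0.038,0]
    - [0.006,-0.038,0]
  rot:
    - [0,0,1]
    - [0,0,1]
    - [0,0,1]
    - [0,0,1]
    - [0,0,1]
    - [0,0,1]
    - [0,0,1]
    - [0,0,1]

```text
time: 1.43
tcp_pos: [0.4704, 0.0807, 0.2971]
ee_rot: [0.025, 1.0, -0.0, -0.0]
wrist_force: [1.1, 0.8, 0.1]
opening: 1.005
```

Call:
move_arm:
  hand: [-1,-1,-1,-1,-1,-1,-1,-1]
  delta_pos:
    - [0.006,-0.038,0]
    - [0.006,-0.038,0]
    - [0.006,-0.038,0]
    - [0.006,-0.038,0]
    - [0.006,-0.038,0]
    - [0.006,-0.038,-0.02]
    - [0.006,-0.038,-0.02]
    - [0.006,-0.038,-0.02]
  rot:
    - [0,0,1]
    - [0,0,1]
    - [0,0,1]
    - [0,0,1]
    - [0,0,1]
    - [0,0,1]
    - [0,0,0]
    - [0,0,0]

```text
time: 2.1
tcp_pos: [0.5179, -0.2187, 0.2389]
ee_rot: [-0.027, 1.0, -0.0, 0.0]
wrist_force: [0.9, 1.0, 0.3]
opening: 0.997
```

```bash
python3 - <<'E'
from h import *
s=snap('wrist','w1'); print(monitor.state()['tcp_pos'],-s['R'].T@s['t'],s['R'])
print(proj(s,[[.528,-.223,.103],[.528,-.223,.06]]))
E
```

```text
[ 0.51588352 -0.2265584   0.23514446] [ 0.43371952 -0.2236927   0.38025691] [[-5.41615869e-02  9.98531803e-01  8.72712205e-04]
 [ 9.44080809e-01  5.09233874e-02  3.25757939e-01]
 [ 3.25235221e-01  1.84674778e-02 -9.45452803e-01]]
[[244.61872533 189.50715052]
 [245.21814743 175.89179875]]
```

View pics/w1.png

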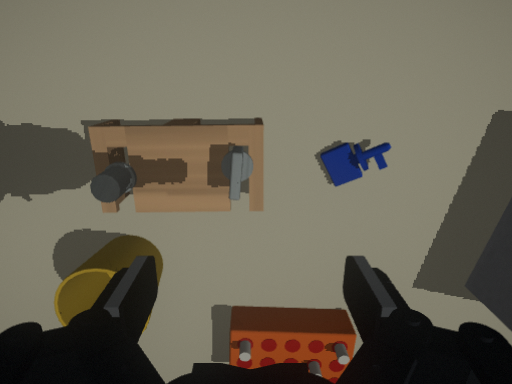

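The wrist view shows the key's bow running from about (240,150) to (235,197), with its collar round (240,166).

```bash
python3 - <<'E'
from h import *
s=load('w1');t=cv2.imread('pics/w1.png')
c=t[135:215,205:275]; cv2.imwrite('pics/w1c.png',cv2.resize(c,None,fx=8,fy=7.5,interpolation=cv2.INTER_NEAREST))
h=cv2.cvtColor(c,cv2.COLOR_BGR2HSV)
for y in range(10,70,5): print(y+135,[f"{int(p[1])}/{int(p[2])}" for p in h[y,20:50:1]])
E
```

```text
145 ['103/79', '100/79', '103/79', '96/74', '91/73', '88/75', '90/74', '83/74', '78/72', '79/68', '92/86', '91/95', '92/100', '89/103', '90/105', '89/106', '89/109', '91/109', '90/111', '91/112', '91/112', '89/112', '91/112', '99/124', '104/135', '103/139', '106/137', '106/137', '103/136', '106/135']
150 ['104/76', '106/77', '105/78', '89/66', '53/72', '43/71', '35/65', '24/54', '21/49', '15/50', '15/51', '14/54', '19/54', '15/52', '14/53', '14/53', '13/58', '12/66', '23/68', '42/73', '48/75', '47/76', '41/75', '85/108', '103/134', '106/140', '105/138', '103/138', '105/136', '105/134']
155 ['40/63', '13/60', '9/60', '12/62', '12/62', '13/61', '13/58', '7/77', '10/101', '14/109', '14/110', '12/109', '12/107', '14/109', '9/109', '12/109', '14/109', '9/82', '16/98', '11/111', '9/111', '12/109', '12/104', '11/90', '74/107', '103/134', '105/138', '105/138', '105/136', '107/134']
160 ['12/62', '9/60', '16/62', '12/62', '13/60', '9/57', '16/65', '9/87', '15/104', '12/108', '9/110', '9/109', '9/110', '12/110', '14/112', '11/111', '14/111', '8/92', '13/102', '9/110', '14/111', '9/108', '12/10
[... 1778 characters left out ...]
', '56/87', '94/125', '103/139', '104/140', '103/139', '102/135', '104/135']
195 ['105/139', '105/139', '105/139', '97/123', '45/91', '8/98', '14/111', '11/113', '11/113', '11/114', '9/113', '11/116', '11/115', '11/113', '18/102', '37/125', '43/137', '41/138', '39/137', '41/137', '39/137', '43/137', '41/136', '54/137', '85/138', '101/141', '104/140', '102/138', '103/138', '104/135']
200 ['102/147', '104/147', '101/146', '104/145', '103/136', '73/123', '43/126', '41/132', '39/125', '37/125', '37/124', '34/121', '35/125', '34/126', '38/133', '41/138', '41/137', '41/138', '43/137', '43/138', '42/139', '41/137', '41/138', '43/138', '79/138', '102/140', '105/139', '103/139', '104/137', '105/134']
```

View pics/w1c.png

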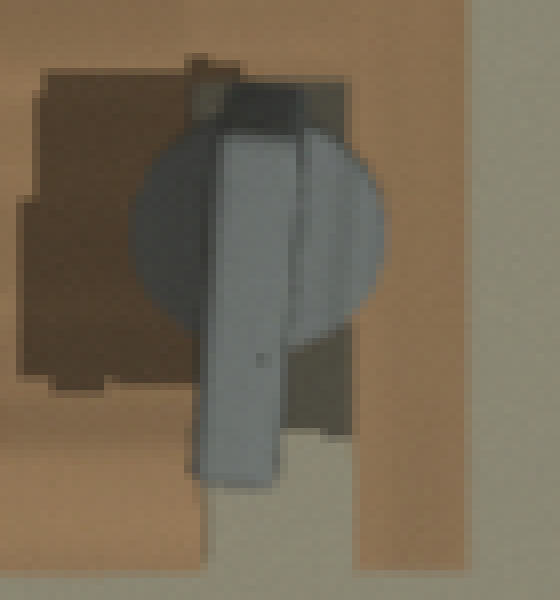

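```bash
python3 - <<'E'
from h import *
s=load('w1')
A=onz(s,237.4,153,.103);B=onz(s,235,200,.103);print(A,B,(A+B)/2,np.linalg.norm(A-B),np.arctan2(*(B-A)[[1,0]]))
print(onz(s,237.1,166,.065))
st=monitor.state();from scipy.spatial.transform import Rotation as Q
print(st['tcp_pos'],Q.from_quat(st['ee_rot']).as_matrix()[:,1])
E
```

```text
[ 0.49525558 -0.23081323  0.103     ] [ 0.5384494  -0.23117225  0.103     ] [ 0.51685249 -0.23099274  0.103     ] 0.04319530590926838 -0.008311513159546724
[ 0.51678009 -0.23153921  0.065     ]
[ 0.51588352 -0.2265584   0.23514446] [-0.04717481  0.9988796  -0.00375288]
```

Call:
move_arm:
  hand: [-1,-1,-1,-1,-1,-1,-1,-1]
  delta_pos:
    - [0.001,-0.0045,-0.03]
    - [0,0,-0.03]
    - [0,0,-0.03]
    - [0,0,-0.03]
    - [0,0,-0.025]
    - [0,0,-0.012]
    - [0,0,-0.006]
    - [0,0,0]
  rot:
    - [0,0,-1.6]
    - [0,0,-1.6]
    - [0,0,0]
    - [0,0,0]
    - [0,0,0]
    - [0,0,0]
    - [0,0,0]
    - [0,0,0]

```text
time: 2.82
tcp_pos: [0.5181, -0.2211, 0.0753]
ee_rot: [0.001, 1.0, 0.0, -0.001]
wrist_force: [-0.5, 0.1, 0.0]
opening: 0.998
```

Call:
move_arm:
  hand: [-1,-1]
  delta_pos:
    - [0,0,0]
    - [0,0,0]
  rot:
    - [0,0,0]
    - [0,0,0]

```text
time: 2.98
tcp_pos: [0.5196, -0.2217, 0.0777]
ee_rot: [0.001, 1.0, -0.0, 0.001]
wrist_force: [-0.8, -0.2, 1.3]
opening: 1.003
```

Call:
move_arm:
  hand: [-1,-1,-1,-1]
  delta_pos:
    - [-0.0025,-0.009,-0.007]
    - [0,0,0]
    - [0,0,0]
    - [0,0,0]
  rot:
    - [0,0,0]
    - [0,0,0]
    - [0,0,0]
    - [0,0,0]

```text
time: 3.32
tcp_pos: [0.5163, -0.2307, 0.0699]
ee_rot: [0.001, 1.0, -0.0, 0.0]
wrist_force: [-1.0, -0.2, 0.0]
opening: 1.003
```

```bash
python3 - <<'E'
from h import *
st=monitor.state();print(st['tcp_pos'],st['ee_rot'],st['joint_velocities'].round(3),st['time'])
s=snap('wrist','w2');print(-s['R'].T@s['t'])
st=monitor.state();print(st['tcp_pos'])
E
```

```text
[ 0.51634151 -0.23073337  0.06985468] [ 1.15764610e-03  9.99999320e-01 -4.19985373e-05  1.33876461e-04] [-0.006  0.    -0.004 -0.002  0.001  0.001 -0.001] 3.3167
[ 0.4321185  -0.23094605  0.21121287]
[ 0.51645504 -0.23051718  0.06982594]
```

View pics/w2.png

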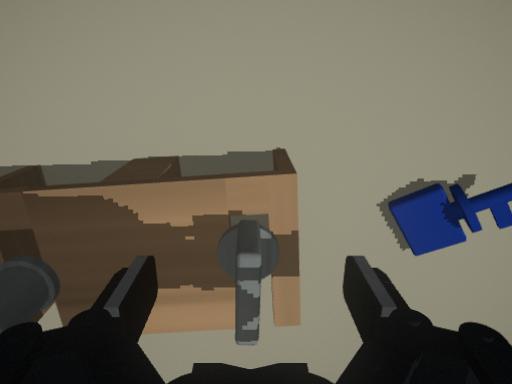

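The bow sits at (248,285), midway between the fingers, so I'll close.

Call:
move_arm:
  hand: [1,1,1,1,1,1,1,1]
  delta_pos:
    - [0,0,0]
    - [0,0,0]
    - [0,0,0]
    - [0,0,0]
    - [0,0,0]
    - [0,0,0]
    - [0,0,0]
    - [0,0,0]
  rot:
    - [0,0,0]
    - [0,0,0]
    - [0,0,0]
    - [0,0,0]
    - [0,0,0]
    - [0,0,0]
    - [0,0,0]
    - [0,0,0]

```text
time: 4.03
tcp_pos: [0.5164, -0.2304, 0.0698]
ee_rot: [0.001, 1.0, -0.0, 0.0]
wrist_force: [-0.8, 1.2, 1.9]
opening: 0.111
```

Call:
move_arm:
  hand: [1,1,1,1]
  delta_pos:
    - [0,0,0]
    - [0,0,0]
    - [0,0,0]
    - [0,0,0]
  rot:
    - [0,0,0]
    - [0,0,0]
    - [0,0,0]
    - [0,0,0]

```text
time: 4.37
tcp_pos: [0.5165, -0.2304, 0.0698]
ee_rot: [0.001, 1.0, -0.0, 0.0]
wrist_force: [-0.4, -0.3, 4.0]
opening: 0.105
```

Call:
move_arm:
  hand: [1,1,1,1,1,1,1,1]
  delta_pos:
    - [0,0,0.01]
    - [0,0,0.02]
    - [0,0,0.03]
    - [0,0,0.035]
    - [0,0,0.035]
    - [0,0,0.035]
    - [0,0.01,0.035]
    - [-0.002,0.03,0.02]
  rot:
    - [0,0,0]
    - [0,0,0]
    - [0,0,0]
    - [0,0,0]
    - [0,0,0]
    - [0,0,0]
    - [0,0,0]
    - [0,0,0]

```text
time: 5.03
tcp_pos: [0.5144, -0.1949, 0.2941]
ee_rot: [0.004, 1.0, -0.002, 0.002]
wrist_force: [1.5, 0.9, -0.9]
opening: 0.105
```

Call:
move_arm:
  hand: [1,1,1,1,1,1,1,1]
  delta_pos:
    - [-0.004,0.038,0]
    - [-0.004,0.038,0]
    - [-0.004,0.038,0]
    - [-0.004,0.038,0]
    - [-0.004,0.038,0]
    - [-0.004,0.038,0]
    - [-0.004,0.038,0]
    - [-0.004,0.038,0]
  rot:
    - [0,0,0]
    - [0,0,0]
    - [0,0,0]
    - [0,0,0]
    - [0,0,0]
    - [0,0,0]
    - [0,0,0]
    - [0,0,0]

```text
time: 5.7
tcp_pos: [0.4815, 0.115, 0.2902]
ee_rot: [0.001, 1.0, -0.0, 0.0]
wrist_force: [0.6, -0.6, -0.8]
opening: 0.107
```

Call:
move_arm:
  hand: [1,1,1,1,1,1,1]
  delta_pos:
    - [-0.004,0.038,0]
    - [-0.004,0.036,0]
    - [-0.004,0.03,0]
    - [0,0.02,0]
    - [0,0,0]
    - [0,0,0]
    - [0,0,0]
  rot:
    - [0,0,0]
    - [0,0,0]
    - [0,0,0]
    - [0,0,0]
    - [0,0,0]
    - [0,0,0]
    - [0,0,0]

```text
time: 6.28
tcp_pos: [0.4704, 0.2364, 0.2898]
ee_rot: [0.001, 1.0, -0.001, -0.0]
wrist_force: [-0.1, -0.2, -1.2]
opening: 0.112
```

```bash
python3 - <<'E'
from h import *
st=monitor.state();print(st['tcp_pos'],st['ee_rot'],st['wrist_force'])
s=snap('wrist','w3');snap('top','t3');p=proj(s,[[.556,.239,.16]])[0];print(p)
E
```

```text
[0.47039688 0.23639144 0.28975734] [ 1.28417111e-03  9.99999045e-01 -5.09423863e-04 -4.23308290e-05] [-0.08921851 -0.19911407 -1.24026556]
[253.16025235 267.22315771]
```

View pics/w3.png

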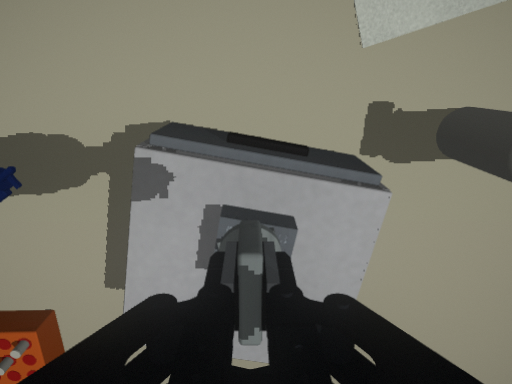

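The held key hides the plate at (255,250). I'll shift to the side for a clear look.

Call:
move_arm:
  hand: [1,1,1,1,1,1,1]
  delta_pos:
    - [-0.007,-0.028,0]
    - [-0.007,-0.03,0]
    - [-0.007,-0.028,0]
    - [0,0,0]
    - [0,0,0]
    - [0,0,0]
    - [0,0,0]
  rot:
    - [0,0,0]
    - [0,0,0]
    - [0,0,0]
    - [0,0,0]
    - [0,0,0]
    - [0,0,0]
    - [0,0,0]

```text
time: 6.97
tcp_pos: [0.4496, 0.1522, 0.2898]
ee_rot: [0.001, 1.0, 0.0, 0.0]
wrist_force: [-0.0, -0.0, -1.2]
opening: 0.104
```

```bash
python3 - <<'E'
from h import *
st=monitor.state();print(st['tcp_pos'],st['ee_rot'])
s=snap('wrist','w4');p=proj(s,[[.556,.239,.16]])[0];print(p)
x,y=(p-[50,40]).astype(int);print(x,y)
cv2.imwrite('pics/w4c.png',cv2.resize(cv2.imread('pics/w4.png')[y:y+75,x:x+100],None,fx=8,fy=8,interpolation=cv2.INTER_CUBIC))
E
```

```text
[0.44962934 0.15215435 0.28976063] [6.46186267e-04 9.99999754e-01 2.26879721e-04 1.53248696e-04]
[339.82735842 285.72897693]
289 245
```

View pics/w4c.png

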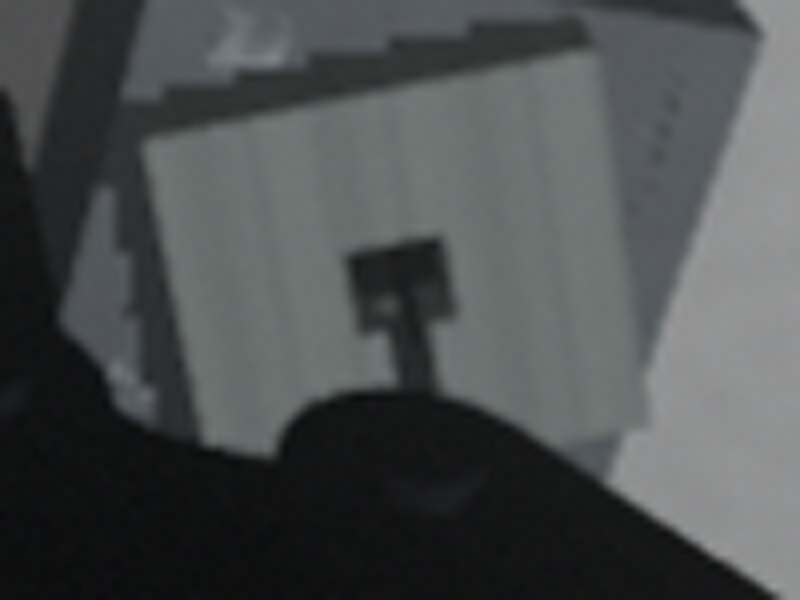

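The crop shows the plate's near edge from (143,138) to (597,50), and the square hole's corners at (345,255), (440,237), (457,315) and (362,332).

```bash
python3 - <<'E'
from h import *
s=load('w4')
f=lambda x,y:onz(s,289+(x+.5)/8-.5,245+(y+.5)/8-.5,.16)[:2]
a,b,c,d=f(143,138),f(597,50),f(648,425),f(200,440)
print(a,b,np.linalg.norm(b-a))
n=b-a;print('near edge yaw',np.arctan2(-n[0],n[1]))
for p,q in((b,c),(a,d)): n=q-p;print('side yaw',np.arctan2(n[1],n[0]))
H=[f(345,255),f(440,237),f(457,315),f(362,332)];print('hole',np.mean(H,0),np.linalg.norm(H[1]-H[0]))
yaw=np.arctan2(-(b-a)[0],(b-a)[1]);print('ctr from plate',(a+b)/2+27*.001*np.array([np.cos(yaw),np.sin(yaw)]))
n=f(422,390)-f(405,300);print('slot',np.arctan2(n[1],n[0]))
# key in hand, wrist view w4/w3: image of bow top ends
t=load('w3')
E
```

```text
[0.52952505 0.20526719] [0.51789601 0.25742273] 0.05343626857680791
near edge yaw 0.21937992784091054
side yaw 0.22532793026532616
side yaw 0.21541091436625157
hole [0.54974332 0.23736387] 0.011415237387165057
ctr from plate [0.55006341 0.23722082]
slot 0.24205450476815515
```

Call:
move_arm:
  hand: [1,1,1,1,1,1,1,1]
  delta_pos:
    - [0.025,0.021,0]
    - [0.025,0.021,0]
    - [0.025,0.021,-0.01]
    - [0.025,0.022,-0.02]
    - [0,0,-0.024]
    - [0,0,-0.02]
    - [0,0,0]
    - [0,0,0]
  rot:
    - [0,0,2.5]
    - [0,0,2.5]
    - [0,0,2.5]
    - [0,0,2.5]
    - [0,0,2.5]
    - [0,0,0]
    - [0,0,0]
    - [0,0,0]

```text
time: 7.68
tcp_pos: [0.5488, 0.2369, 0.2147]
ee_rot: [-0.108, 0.994, -0.0, -0.001]
wrist_force: [0.4, -0.5, -0.0]
opening: 0.111
```

Call:
move_arm:
  hand: [1,1,1,1]
  delta_pos:
    - [0,0,0]
    - [0,0,0]
    - [0,0,0]
    - [0,0,0]
  rot:
    - [0,0,0]
    - [0,0,0]
    - [0,0,0]
    - [0,0,0]

```text
time: 8.02
tcp_pos: [0.5498, 0.2367, 0.2169]
ee_rot: [-0.108, 0.994, 0.0, 0.001]
wrist_force: [0.1, 0.1, -2.0]
opening: 0.109
```

```bash
python3 - <<'E'
from h import *
from scipy.spatial.transform import Rotation as Q
st=monitor.state();print(st['tcp_pos'],Q.from_quat(st['ee_rot']).as_matrix().round(4),st['wrist_force'],st['moment'])
s=snap('side','s5');w=snap('wrist','w5');tp=snap('top','t5')
im=cv2.imread('pics/s5.png');p=proj(s,[.55,.237,.18])[0];x,y=(p-[25,20]).astype(int);print(x,y)
a=cv2.resize(im[y:y+40,x:x+50],(400,320),interpolation=cv2.INTER_CUBIC)
b=cv2.resize(cv2.imread('pics/w5.png')[220:384,150:355],(400,320),interpolation=cv2.INTER_CUBIC)
cv2.imwrite('pics/c5.png',np.hstack([a,b]))
E
```

```text
[0.54976992 0.23672888 0.21686499] [[-9.767e-01 -2.147e-01  1.700e-03]
 [-2.147e-01  9.767e-01  9.000e-04]
 [-1.900e-03  5.000e-04 -1.000e+00]] [ 0.09540918  0.10906495 -1.99814676] [0.06232827 0.04930064 0.03108022]
183 131
```

View pics/c5.png

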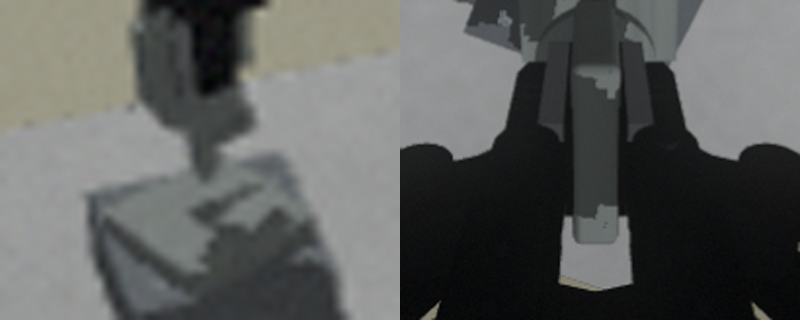

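The key hangs straight in the pads, with its tip just over the keyhole. I'll lower it in small steps while watching the force.

Call:
move_arm:
  hand: [1,1,1,1,1,1]
  delta_pos:
    - [-0.0002,0.0005,-0.007]
    - [0,0,-0.007]
    - [0,0,-0.006]
    - [0,0,-0.003]
    - [0,0,0]
    - [0,0,0]
  rot:
    - [0,0,0]
    - [0,0,0]
    - [0,0,0]
    - [0,0,0]
    - [0,0,0]
    - [0,0,0]

```text
time: 8.67
tcp_pos: [0.549, 0.237, 0.1922]
ee_rot: [-0.108, 0.994, -0.0, -0.0]
wrist_force: [0.3, -0.4, -1.8]
opening: 0.108
```

Call:
move_arm:
  hand: [1,1,1,1,1,1]
  delta_pos:
    - [0,0,-0.0015]
    - [0,0,-0.0015]
    - [0,0,-0.0015]
    - [0,0,-0.0015]
    - [0,0,0]
    - [0,0,0]
  rot:
    - [0,0,0]
    - [0,0,0]
    - [0,0,0]
    - [0,0,0]
    - [0,0,0]
    - [0,0,0]

```text
time: 9.17
tcp_pos: [0.549, 0.2372, 0.1865]
ee_rot: [-0.108, 0.994, 0.0, -0.0]
wrist_force: [0.8, 0.8, -0.7]
opening: 0.107
```

Call:
move_arm:
  hand: [1,1,1,1,1]
  delta_pos:
    - [0,0,-0.0015]
    - [0,0,-0.0015]
    - [0,0,-0.001]
    - [0,0,0]
    - [0,0,0]
  rot:
    - [0,0,0]
    - [0,0,0]
    - [0,0,0]
    - [0,0,0]
    - [0,0,0]

```text
time: 9.58
tcp_pos: [0.5491, 0.2372, 0.1825]
ee_rot: [-0.108, 0.994, 0.0, -0.0]
wrist_force: [-0.0, 1.5, -1.5]
opening: 0.112
```

The tooth is in the slot and moving freely. Continuing towards home at TCP z of about 0.170.

Call:
move_arm:
  hand: [1,1,1,1,1,1,1,1]
  delta_pos:
    - [0,0,-0.002]
    - [0,0,-0.002]
    - [0,0,-0.002]
    - [0,0,-0.002]
    - [0,0,-0.0015]
    - [0,0,-0.001]
    - [0,0,0]
    - [0,0,0]
  rot:
    - [0,0,0]
    - [0,0,0]
    - [0,0,0]
    - [0,0,0]
    - [0,0,0]
    - [0,0,0]
    - [0,0,0]
    - [0,0,0]

```text
time: 10.25
tcp_pos: [0.5491, 0.2366, 0.1719]
ee_rot: [-0.108, 0.994, -0.0, -0.0]
wrist_force: [0.6, -1.3, -3.2]
opening: 0.106
```

Call:
move_arm:
  hand: [1,1,1,1,1]
  delta_pos:
    - [0,0,-0.001]
    - [0,0,-0.001]
    - [0,0,0]
    - [0,0,0]
    - [0,0,0]
  rot:
    - [0,0,0]
    - [0,0,0]
    - [0,0,0]
    - [0,0,0]
    - [0,0,0]

```text
time: 10.67
tcp_pos: [0.5492, 0.237, 0.1702]
ee_rot: [-0.108, 0.994, -0.0, 0.0]
wrist_force: [1.1, 0.1, -1.3]
opening: 0.107
```

Call:
move_arm:
  hand: [1,1,1,1]
  delta_pos:
    - [0,0,-0.0005]
    - [0,0,-0.0005]
    - [0,0,0]
    - [0,0,0]
  rot:
    - [0,0,0]
    - [0,0,0]
    - [0,0,0]
    - [0,0,0]

```text
time: 11.0
tcp_pos: [0.5493, 0.2371, 0.1697]
ee_rot: [-0.108, 0.994, 0.0, 0.0]
wrist_force: [-1.8, -1.4, 6.3]
opening: 0.11
```

Contact at the expected home height (6 N). One more small press, then the turn.

Call:
move_arm:
  hand: [1,1,1,1]
  delta_pos:
    - [0,0,-0.0005]
    - [0,0,0]
    - [0,0,0]
    - [0,0,0]
  rot:
    - [0,0,0]
    - [0,0,0]
    - [0,0,0]
    - [0,0,0]

```text
time: 11.33
tcp_pos: [0.5494, 0.2371, 0.1697]
ee_rot: [-0.108, 0.994, 0.0, 0.0]
wrist_force: [-2.6, -1.4, 10.3]
opening: 0.106
```

Call:
move_arm:
  hand: [1,1,1,1]
  delta_pos:
    - [0,0,0]
    - [0,0,0]
    - [0,0,0]
    - [0,0,0]
  rot:
    - [0,0,-2]
    - [0,0,-2]
    - [0,0,-2]
    - [0,0,0]

```text
time: 11.67
tcp_pos: [0.5496, 0.2379, 0.1697]
ee_rot: [-0.055, 0.998, 0.001, 0.001]
wrist_force: [-2.3, 0.6, 8.2]
opening: 0.111
```

```bash
python3 - <<'E'
from h import *
st=monitor.state();print(st['tcp_pos'],st['wrist_force'],st['moment'],np.degrees(2*np.arcsin(st['ee_rot'][0])))
E
```

```text
[0.54962861 0.23789413 0.16973343] [-2.28785959  0.60449756  8.19291494] [0.18431156 0.56029142 0.11350806] -6.31084927354084
```

Call:
move_arm:
  hand: [1,1,1,1,1,1,1]
  delta_pos:
    - [0,0,0]
    - [0,0,0]
    - [0,0,0]
    - [0,0,0]
    - [0,0,0]
    - [0,0,0]
    - [0,0,0]
  rot:
    - [0,0,-3]
    - [0,0,-3]
    - [0,0,-3]
    - [0,0,-3]
    - [0,0,-3]
    - [0,0,-3]
    - [0,0,0]

```text
time: 12.25
tcp_pos: [0.5499, 0.2392, 0.1697]
ee_rot: [0.102, 0.995, 0.002, 0.001]
wrist_force: [-0.5, 4.0, 6.5]
opening: 0.107
```

```bash
python3 - <<'E'
from h import *
st=monitor.state();print(st['tcp_pos'],st['wrist_force'],st['moment'],np.degrees(2*np.arcsin(st['ee_rot'][0])),st['joint_positions'][6])
E
```

```text
[0.54993    0.23917256 0.16973595] [-0.46493329  3.97738342  6.54396277] [0.94589191 0.17169824 0.00398405] 11.69998406425956 0.9995357997249936
```

Call:
move_arm:
  hand: [1,1,1,1,1,1]
  delta_pos:
    - [0,-0.0005,0]
    - [0,-0.0005,0]
    - [0,0,0]
    - [0,0,0]
    - [0,0,0]
    - [0,0,0]
  rot:
    - [0,0,-3]
    - [0,0,-3]
    - [0,0,-3]
    - [0,0,-3]
    - [0,0,-3]
    - [0,0,0]

```text
time: 12.75
tcp_pos: [0.5502, 0.2391, 0.1698]
ee_rot: [0.231, 0.973, 0.002, 0.001]
wrist_force: [0.6, 6.7, 5.0]
opening: 0.105
```

```bash
python3 - <<'E'
from h import *
st=monitor.state();print(st['tcp_pos'],st['wrist_force'],st['moment'],np.degrees(2*np.arcsin(st['ee_rot'][0])),st['joint_positions'][6])
E
```

```text
[0.55022745 0.23910039 0.16980176] [0.56029196 6.71510513 5.03401221] [ 1.54688676 -0.13177987  0.09806197] 26.66423556125433 0.7878505948170547
```

Call:
move_arm:
  hand: [1,1,1,1,1,1,1]
  delta_pos:
    - [0,0.001,0]
    - [0,0.0005,0]
    - [0,0,0]
    - [0,0,0]
    - [0,0,0]
    - [0,0,0]
    - [0,0,0]
  rot:
    - [0,0,-3]
    - [0,0,-3]
    - [0,0,-3]
    - [0,0,-3]
    - [0,0,-3]
    - [0,0,0]
    - [0,0,0]

```text
time: 13.33
tcp_pos: [0.5507, 0.2395, 0.1698]
ee_rot: [0.354, 0.935, 0.002, 0.001]
wrist_force: [3.4, 4.9, 5.4]
opening: 0.113
```

```bash
python3 - <<'E'
from h import *
st=monitor.state();print(st['tcp_pos'],st['wrist_force'],st['moment'],np.degrees(2*np.arcsin(st['ee_rot'][0])),st['joint_positions'][6])
snap('side','s6')
cv2.imwrite('pics/s6c.png',cv2.resize(cv2.imread('pics/s6.png')[100:250,120:320],(800,600)))
E
```

```text
[0.55072571 0.23951944 0.16977002] [3.41404823 4.8804108  5.36875401] [ 1.15373289 -0.666456    0.05956602] 41.47500823595335 0.5770663523137594
```

View pics/s6c.png

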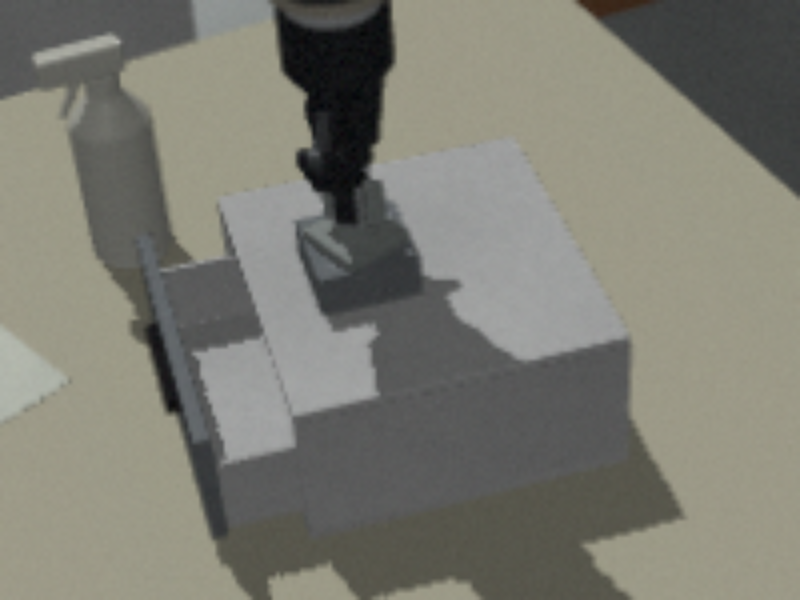

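The drawer stands open. I'll relax the side load, release and rise straight up.

Call:
move_arm:
  hand: [1,1,-0.2,-0.2,-0.2,-0.2,-0.2,-0.2]
  delta_pos:
    - [0.0005,0.001,0.0005]
    - [0,0,0]
    - [0,0,0]
    - [0,0,0]
    - [0,0,0]
    - [0,0,0]
    - [0,0,0]
    - [0,0,0]
  rot:
    - [0,0,0]
    - [0,0,0]
    - [0,0,0]
    - [0,0,0]
    - [0,0,0]
    - [0,0,0]
    - [0,0,0]
    - [0,0,0]

```text
time: 14.05
tcp_pos: [0.5495, 0.2383, 0.1689]
ee_rot: [0.355, 0.935, -0.0, -0.0]
wrist_force: [-0.0, -0.4, -0.4]
opening: 0.601
```

Call:
move_arm:
  hand: [-0.2,-0.2,-0.2,-0.2,-0.2,-0.2,-0.2,-0.2]
  delta_pos:
    - [0,0,0.01]
    - [0,0,0.02]
    - [0,0,0.03]
    - [0,0,0.03]
    - [-0.02,0,0.03]
    - [-0.03,0,0.01]
    - [0,0,0]
    - [0,0,0]
  rot:
    - [0,0,0]
    - [0,0,0]
    - [0,0,0]
    - [0,0,0]
    - [0,0,0]
    - [0,0,0]
    - [0,0,0]
    - [0,0,0]

```text
time: 14.72
tcp_pos: [0.499, 0.2389, 0.301]
ee_rot: [0.355, 0.935, 0.001, 0.0]
wrist_force: [-0.6, -1.1, 0.4]
opening: 0.599
```

```bash
python3 - <<'E'
from h import *
st=monitor.state();print(st['tcp_pos'],st['wrist_force'],st['opening'])
snap('side','s7');snap('wrist','w7')
a=cv2.resize(cv2.imread('pics/s7.png')[110:230,140:300],(400,300));b=cv2.resize(cv2.imread('pics/w7.png'),(400,300))
cv2.imwrite('pics/c7.png',np.hstack([a,b]))
E
```

```text
[0.49901182 0.23893712 0.3009913 ] [-0.56745849 -1.07399228  0.38585156] 0.5985252227398701
```

View pics/c7.png

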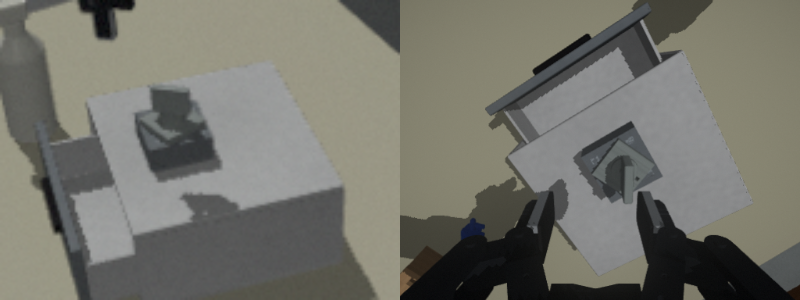

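The key stands turned and seated in the lock, the drawer is open, and the gripper is clear of everything.

```bash
python3 -c "
from rig import job; print(job.hand_in())"
```

```text
the job is handed in; nothing more can be done
None
```

The drawer is open and the key is still turned in the lock. I handed the job in at about 15 s.

- **Taking the key:** I gripped it by the bow, lifted it straight out of the stand and carried it to the cabinet.
- **Fitting it:** I measured the slot at about 0.22 rad to the robot's x axis and turned the key to match. It went in freely, and the collar met the plate at the expected height.
- **Turning it:** I turned the key about 54° (0.94 rad) clockwise, and the drawer sprang open. I then released the key and backed off.
- **Forces:** The highest wrist force I read was about 10 N, at the end of the press home. While turning there was a side load of up to about 7 N, because my one position correction went the wrong way. I undid it.
- **Last checks:** The final side and wrist pictures show the key seated and turned, the drawer open and the gripper clear. I did not touch the other things, but I did not compare their positions before and after. I also had no direct reading of the core angle; I estimate about 0.85 rad from how far the key turned.

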